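# Clear the loading deck and hold the dryer lid open

### The job

Get the dryer ready for loading: with the scraper (not the gripper itself) sweep all five spilled tablets off the loading deck into its catch tray, then stand the scraper back upright on the bench. Then raise the dryer's lid by its bar to 50 degrees, within 5, and finish while still holding it steady there, because it falls shut by itself. Leave the jar, the bottle and the beaker where they stand.

Things in the scene. Friction and masses are not known exactly. Their poses are not given: they have to be found in the camera images.
- lid_handle (a point): Middle of the lid's steel bar: round, 12 mm thick, level, along the lid's y, 118 mm free length, 149 mm above the bench when shut. It stands 52 mm in front of the lid's front edge (robot side) on a 12 mm arm at each end; the gap between is open above and below. Axes turn with the lid: when shut, x points level from bar to hinge, z up.
- lid_hinge (a point): Point on the lid's hinge line, mid-width, at the chamber's far upper edge, 141 mm above the bench. Fixed to the chamber: x points level from its front to its back, y along the hinge line, z up. When shut the bar's centre is 242 mm in front of this line and 8 mm above it, and it turns about the line.
- lid (a joint): Opening angle of the lid in rad: 0 shut, growing as the bar swings up and back over the chamber, stop at 1.4 (80 degrees); 0.873 is 50 degrees. No spring or catch: the lid weighs about 0.45 kg (varies by a third) and falls shut when let go.
- deck_edge (a point): Middle of the loading deck's front edge, on its top, 45 mm above the bench. From here the steel-topped deck runs 161 mm back along +x (y across, z up), a channel 130 mm wide between side and back rims 17 mm high. No rim in front: what is pushed over the edge along -x falls into the catch tray. Tablets start within 105 mm of the edge.
- catch_tray (a point): Centre of the inner floor of the white catch tray fixed to the front of the deck, 8 mm above the bench; axes as deck_edge. Inside it is 94 mm long in x (from the deck's face, 47 mm on the +x side) and 130 mm wide in y; its front wall ends 42 mm above the bench, its side walls 62 mm.
- scraper_grip (a point): Point in the scraper's upright handle, on its centre line, 85 mm above the underside. It stands on the bench: block head (orange on black rubber) 28 mm thick in x, 100 mm long in y, 34 mm high; black handle in its middle, 22 mm in x, 28 mm in y, from 34 to 110 mm above the underside. 0.16 kg. Both long faces can push; z up.
- tablet0_mid (a point): Centre of a loose drying tablet, a cream block 24 x 18 x 14 mm (x, y, z), lying flat on the deck at the start; about 18 g.
- tablet1_mid (a point): Centre of a loose drying tablet, a light orange block 24 x 18 x 14 mm (x, y, z), lying flat on the deck at the start; about 18 g.
- tablet2_mid (a point): Centre of a loose drying tablet, a cream block 24 x 18 x 14 mm (x, y, z), lying flat on the deck at the start; about 18 g.
- tablet3_mid (a point): Centre of a loose drying tablet, a light orange block 24 x 18 x 14 mm (x, y, z), lying flat on the deck at the start; about 18 g.
- tablet4_mid (a point): Centre of a loose drying tablet, a cream block 24 x 18 x 14 mm (x, y, z), lying flat on the deck at the start; about 18 g.
- chamber: The drying chamber (fixed): teal and grey box, 190 mm wide, 200 mm deep, 156 mm high with its teal lid with a dark-framed green square window. Origin on the bench under its middle; x points to its back, where the hinge is.
- jar: Amber screw-cap jar, 60 mm across, 85 mm high, origin under its centre. Not to be moved.
- vial: Slim white bottle with blue cap, 38 mm across, 90 mm high, origin under its centre. Not to be moved.
- beaker: Glass beaker, 72 mm across, 85 mm high, origin under its centre. Not to be moved.
- scraper: The whole scraper described at scraper_grip; origin in the middle of the underside of its foot.
- deck: The loading deck with its catch tray (fixed); origin on the bench, 40 mm behind the front edge of the deck; x points from the edge to the back. 270 mm long, 150 mm wide.
- tablet0: The same tablet as tablet0_mid; origin in the middle of its underside as built.
- tablet1: The same tablet as tablet1_mid; origin in the middle of its underside as built.
- tablet2: The same tablet as tablet2_mid; origin in the middle of its underside as built.
- tablet3: The same tablet as tablet3_mid; origin in the middle of its underside as built.
- tablet4: The same tablet as tablet4_mid; origin in the middle of its underside as built.
Things that resemble listed ones, but are neither listed nor needed, are in the scene too. Of the things like the scraper, leave any that is green or turquoise; of the rest the smaller one is meant.

How it is judged:
On the way, in this order (a step that is already met when the one before it is completed fails the run):
1. all five tablets are in the catch tray, the lid still shut (x of tablet0_mid in the frame of catch_tray between -0.053 and 0.053 m and y of tablet0_mid in the frame of catch_tray between -0.066 and 0.066 m and z of each of tablet0_mid, tablet1_mid, tablet2_mid, tablet3_mid, tablet4_mid in the frame of catch_tray below 0.034 m and x of tablet1_mid in the frame of catch_tray between -0.053 and 0.053 m and y of tablet1_mid in the frame of catch_tray between -0.066 and 0.066 m and x of tablet2_mid in the frame of catch_tray between -0.053 and 0.053 m and y of tablet2_mid in the frame of catch_tray between -0.066 and 0.066 m and x of tablet3_mid in the frame of catch_tray between -0.053 and 0.053 m and y of tablet3_mid in the frame of catch_tray between -0.066 and 0.066 m and x of tablet4_mid in the frame of catch_tray between -0.053 and 0.053 m and y of tablet4_mid in the frame of catch_tray between -0.066 and 0.066 m and value of joint lid below 0.1 rad), for 0.2 s.
2. the scraper stands upright on the bench, let go, the lid still shut (all of step 1 and height (world z) of scraper_grip between 0.08 and 0.09 m and angle between scraper_grip's own z axis and vertical below 0.12 rad and contact force between scraper and the arm below 0.05 N and contact force between scraper and the fingers below 0.05 N and contact force between scraper and deck below 0.05 N), for 0.2 s.
3. the robot holds the lid still at 45 to 55 degrees (value of joint lid between 0.785 and 0.96 rad and velocity of joint lid between -0.05 and 0.05 rad/s and (contact force between lid and the fingers above 0.5 N or contact force between lid and the arm above 0.5 N) and contact force between lid and scraper below 0.05 N and contact force between lid and jar below 0.05 N and contact force between lid and vial below 0.05 N and contact force between lid and beaker below 0.05 N), for 0.3 s.
At the end, for the whole second after the job is handed in: The robot, and nothing else, holds the lid still at 50 degrees, within 5 (0.785 to 0.96 rad, slower than 0.05 rad/s, contact over 0.5 N); all five tablets are down in the catch tray; the scraper stands upright (within 0.12 rad) on the bench, clear of the deck and the robot (all of step 3 and x of tablet0_mid in the frame of catch_tray between -0.053 and 0.053 m and y of tablet0_mid in the frame of catch_tray between -0.066 and 0.066 m and z of each of tablet0_mid, tablet1_mid, tablet2_mid, tablet3_mid, tablet4_mid in the frame of catch_tray below 0.034 m and x of tablet1_mid in the frame of catch_tray between -0.053 and 0.053 m and y of tablet1_mid in the frame of catch_tray between -0.066 and 0.066 m and x of tablet2_mid in the frame of catch_tray between -0.053 and 0.053 m and y of tablet2_mid in the frame of catch_tray between -0.066 and 0.066 m and x of tablet3_mid in the frame of catch_tray between -0.053 and 0.053 m and y of tablet3_mid in the frame of catch_tray between -0.066 and 0.066 m and x of tablet4_mid in the frame of catch_tray between -0.053 and 0.053 m and y of tablet4_mid in the frame of catch_tray between -0.066 and 0.066 m and height (world z) of scraper_grip between 0.08 and 0.09 m and angle between scraper_grip's own z axis and vertical below 0.12 rad and contact force between scraper and the arm below 0.05 N and contact force between scraper and the fingers below 0.05 N and contact force between scraper and deck below 0.05 N); the arm keeps its last pose, push and grip.
It fails at once if the amber jar is moved by more than 30 mm (distance of jar from where it was at the start of the episode above 0.03 m).
It fails at once if the white bottle is moved by more than 30 mm (distance of vial from where it was at the start of the episode above 0.03 m).
It fails at once if the glass beaker is moved by more than 30 mm (distance of beaker from where it was at the start of the episode above 0.03 m).
It fails at once if the robot itself pushes a tablet (over 0.5 N) (contact force between any of the arm, the fingers and tablet0 above 0.5 N or contact force between any of the arm, the fingers and tablet1 above 0.5 N or contact force between any of the arm, the fingers and tablet2 above 0.5 N or contact force between any of the arm, the fingers and tablet3 above 0.5 N or contact force between any of the arm, the fingers and tablet4 above 0.5 N).
It also fails if it takes over 70 s, if anything falls off the work surface, if the arm or the gripper's body presses on something with over 40 N, if the wrist force passes 120 N, or if a joint passes its speed limit or range.

### The arm

A 6-joint arm with a two-finger parallel gripper is mounted at the origin on the work surface. World frame = base frame: x ahead of the robot, y to its left, z up, the work surface at z = 0. Lengths are in m, angles in rad, forces in N, time in s.
With the tool pointing down it reaches from about 0.3 to 0.75 m from the base axis. Payload 8.5 kg.
Tool frame: the origin (TCP) lies at the very end of the fingers, on their centre line; the grasp point (between the pads) lies 19 mm behind it (robot.grip_depth is the distance from the TCP to the grasp point, in m); z points along the fingers, y is the direction in which the jaws open and shut (so a half turn about z gives the same grasp; the last joint's range is limited). The gripper opens to 85 mm and grips with 20 to 120 N. Pads are 22 mm wide; open, the fingers measure 114 mm over their backs; the gripper's body (76 mm by 85 mm) begins 54 mm behind the grasp point. The pads swing forward as they close: fully open they stand 13 mm farther back than shut.
Start: joints at [-1.416, 0.381, 1.297, -0, 1.464, -0.215], TCP at [0.199, -0.513, 0.231] pointing down, gripper open.
Joint ranges: [-3.11, 3.11], [-0.89, 2.33], [0.22, 2.48], [-1.42, 4.56], [0.17, 2.85], [-2.88, 2.88]. Speed limits (rad/s): [2.39, 2.39, 3.14, 3.14, 3.14, 3.14].

### API

Orientations are given as a rotation vector (axis times angle).
In Python, from rig import robot gives the robot as it stands.
- The arm moves only by the tool arm_command, never from a script. Its arguments are lists of equal length, an entry for each row: "hand": the opening, from -1 (shut) to 1 (fully open), so that 0 is half open; "dp": the shift along the world's x, y, z in m, a list of three; "twist": the turn about the world's z in rad. In form: {"hand": [hand, ...], "dp": [[x, y, z], ...], "twist": [twist, ...]}. A call has 1 to 5 rows; each row is the pose to reach, as a shift and turn from the pose commanded when the call began; what a row does not reach only later rows make up. A row lasts 1/10 s, in which the tool goes at most 50 mm and 8.59 degrees, less where a joint would pass 70% of its speed; a pose out of reach is approached as far as the arm can. A call with a gripper value outside its range is refused whole. The fingers move at their own pace and stop on an object; the grip force is fixed at half the most. Time passes only in rows, so rows that repeat a pose let the fingers close. It gives the time, the measured TCP pose, the force and the opening at its end, in the units of the state.
- robot.observe(): the state, without advancing time (a new reading comes with each control period).
- robot.camera(name): name is "scene" or "top"; returns (picture, depth): 384x512x3 uint8, red, green, blue; 384x512 float32, m along the optical axis (not along the pixel's ray), 0 where there is no reading.
- robot.camera_params(name): a dict with "camera_matrix" (3x3 intrinsics, pixels), "position" and "attitude" of the camera in the world. Camera axes: x right, y down, z forward; pixel columns grow to the right and rows downward; lengths in m; the calibration is good to about 2 mm. A picture is of the moment at which its call begins. camera_params takes no time and is no camera call.
- robot.job_done(): hands the job in, once; it reports no verdict.
The state is a dict: "time": time; "qpos": joint angles; "joint_vel": joint speeds; "joint_torque": joint torques, N m; "ee_pos": TCP position; "orientation": TCP orientation; "force": force on the tool from outside, world axes, zero at the start; "torque": the same for the moment, N m; "width": finger opening in m.
Only numpy, scipy, OpenCV 4.12 (cv2) and the standard library are available. Lean on these libraries where they do the work, as an engineer would, in place of code of your own. Each camera call takes 0.05 s, during which the arm holds its last target. There are 200 camera calls.

## Working session

There is one attempt and no reset: what is moved stays moved. The work goes in short steps, Python scripts to look and compute and a tool call to move; the robot and the scene stay as the last step left them, time stands still between calls to the robot, and variables do not carry over. Pictures are saved under pics/ and viewed, about 8 in all and at most 12, crops included, and the job is handed in when it is done.

Besides the shell and the picture viewer there is one more tool, called after "Emit:" as name([rows], argument=value, ...), one row to a line, values as JSON. arm_command: Moves the arm, as the interface text tells. Its arguments: {"type":"object","properties":{"hand":{"type":"array"},"dp":{"type":"array"},"twist":{"type":"array"}},"required":["hand","dp","twist"]}

```bash
ls; mkdir -p pics
cat > h.py <<'E'
import numpy as np, cv2
from scipy.spatial.transform import Rotation as R
from rig import robot
def look(n):
    im,d=robot.camera(n); p=robot.camera_params(n)
    K=np.array(p["camera_matrix"]);a=np.array(p["attitude"])
    Rm=a if a.shape==(3,3) else R.from_rotvec(a).as_matrix()
    return im,d,K,Rm,np.array(p["position"])
def cloud(d,K,Rm,t):
    v,u=np.indices(d.shape); 
    c=np.stack([(u-K[0,2])/K[0,0]*d,(v-K[1,2])/K[1,1]*d,d],-1)
    return c@Rm.T+t
E
python3 - <<'E'
from h import *
for n in("scene","top"):
    im,d,K,Rm,t=look(n); print(n,K,Rm.round(3),t,robot.camera_params(n)["attitude"])
    np.savez(f"{n}0.npz",im=im,d=d,P=cloud(d,K,Rm,t))
    cv2.imwrite(f"pics/{n}0.png",cv2.resize(im[:,:,::-1],(800,600),interpolation=cv2.INTER_CUBIC))
print(robot.observe())
E
```

```text
pics
scene [[498.30555722   0.         251.34470561]
 [  0.         498.30555722 186.86793459]
 [  0.           0.           1.        ]] [[ 0.502  0.65  -0.571]
 [ 0.865 -0.384  0.323]
 [-0.009 -0.656 -0.755]] [ 1.24992603 -0.38556915  1.12029624] [-2.15538257 -1.2365329   0.47378734]
top [[397.26065681   0.         257.70512925]
 [  0.         397.26065681 193.97535328]
 [  0.           0.           1.        ]] [[ 0.002 -0.997  0.072]
 [-1.    -0.001  0.017]
 [-0.016 -0.072 -0.997]] [0.38424454 0.0187775  1.46228492] [-2.17842704  2.17469283 -0.06082403]
{'time': 0.1, 'qpos': array([-1.41629646e+00,  3.81143745e-01,  1.29814655e+00, -5.73104058e-06,
        1.46361924e+00, -2.15298899e-01]), 'joint_vel': array([-0.00011154, -0.00121228, -0.00326337, -0.00181273, -0.00116176,
        0.00080867]), 'joint_torque': array([ 3.11997770e-03, -4.49218905e+01, -2.31655562e+01, -1.44885003e-04,
        3.69085930e-03,  1.94662317e-05]), 'ee_pos': array([ 0.19874142, -0.51255885,  0.23077836]), 'orientation': array([-3.08674925e+00, -5.77333294e-01, -5.39047356e-05]), 'force': array([0.37737251, 0.21850545, 0.16403418]), 'torque': array([ 0.04034658, -0.0478406 ,  0.01874457]), 'width': 0.0854766107418625}
```

View pics/scene0.png

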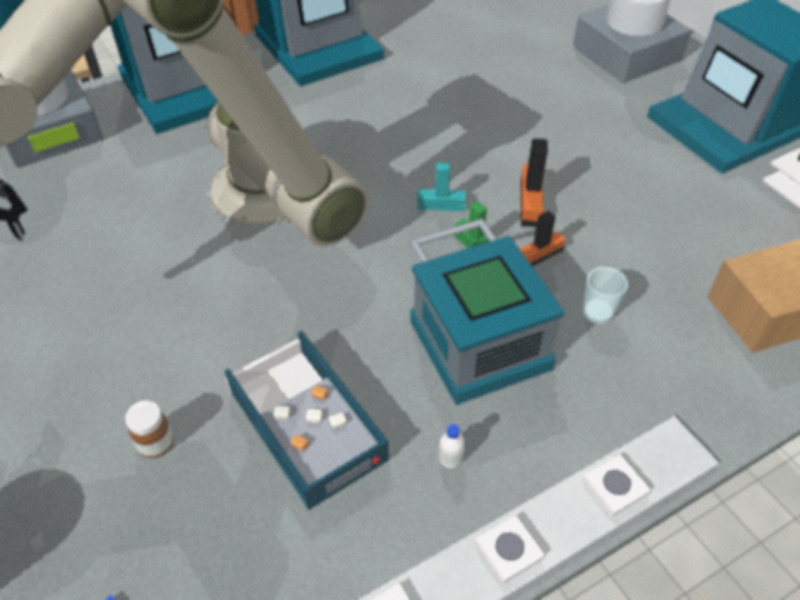

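View pics/top0.png

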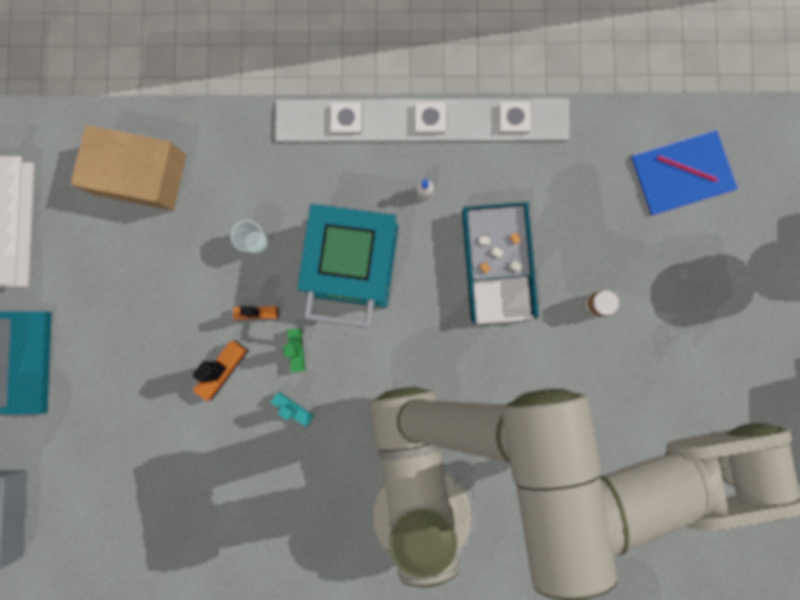

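Top view: small orange scraper at (255,313), the chamber at (348,252) with its bar at (338,322), the deck at (500,262) with 5 tablets, jar at (603,302), vial at (426,187), beaker at (248,236). The green and turquoise ones, and the larger orange one at (220,370), are decoys.

```bash
cat > m.py <<'E'
from h import *
def rect(p):
    (c,s,a)=cv2.minAreaRect((p[:,:2]*1000).astype(np.float32)); return np.round(c,1),np.round(s,1),round(a,1)
Z=np.load("top0.npz");im=Z["im"].astype(int);P=Z["P"];r,g,b=im[...,0],im[...,1],im[...,2]
S=np.load("scene0.npz");ims=S["im"].astype(int);Ps=S["P"];rs,gs,bs=ims[...,0],ims[...,1],ims[...,2]
def box(P,x0,x1,y0,y1,z0,z1): return (P[...,0]>x0)&(P[...,0]<x1)&(P[...,1]>y0)&(P[...,1]<y1)&(P[...,2]>z0)&(P[...,2]<z1)
for v,u in[(200,163),(160,222),(206,216),(155,318),(192,320),(193,386),(119,273),(151,159)]: print((u,v),P[v,u].round(3),im[v,u])
# scraper: neighbourhood
c=P[200,163]
for nm,Q in(("top",P),("scene",Ps)):
    m=box(Q,c[0]-.06,c[0]+.06,c[1]-.09,c[1]+.09,.024,.045); print(nm,"head",m.sum(),rect(Q[m]),np.median(Q[m][:,2]))
    m=box(Q,c[0]-.06,c[0]+.06,c[1]-.09,c[1]+.09,.095,.13); print(nm,"handle top",m.sum(),rect(Q[m]),np.median(Q[m][:,2]))
# lid
c=P[160,222]
for nm,Q in(("top",P),("scene",Ps)):
    m=box(Q,c[0]-.13,c[0]+.13,c[1]-.14,c[1]+.14,.15,.165); print(nm,"lid",m.sum(),rect(Q[m]))
    m=box(Q,c[0]-.25,c[0]-.11,c[1]-.1,c[1]+.1,.135,.165); print(nm,"bar",m.sum(),rect(Q[m]),Q[m].mean(0))
c=P[155,318]
for nm,Q in(("top",P),("scene",Ps)):
    m=box(Q,c[0]-.22,c[0]+.2,c[1]-.12,c[1]+.12,.055,.075); print(nm,"rim",m.sum(),rect(Q[m]),np.median(Q[m][:,2]))
    m=box(Q,c[0]-.22,c[0]+.2,c[1]-.12,c[1]+.12,.038,.05); print(nm,"decktop",m.sum(),rect(Q[m]))
    m=box(Q,c[0]-.22,c[0]+.2,c[1]-.12,c[1]+.12,.0,.02);
def hgt(Q,c,nm):
    m=box(Q,c[0]-.05,c[0]+.05,c[1]-.05,c[1]+.05,.03,.12);print(nm,rect(Q[m]),Q[m][:,2].max())
hgt(P,P[193,386],"jar");hgt(P,P[119,273],"vial");hgt(P,P[151,159],"beaker")
hgt(Ps,P[193,386],"jar");hgt(Ps,P[119,273],"vial")
a=cv2.resize(np.uint8(im)[120:215,290:355,::-1],None,fx=6,fy=6,interpolation=3)
bb=cv2.resize(np.uint8(im)[120:215,140:230,::-1],None,fx=4,fy=6,interpolation=3)
cv2.imwrite("pics/c1.png",np.hstack([a,bb]))
E
python3 m.py
```

```text
(163, 200) [0.463 0.373 0.081] [19 13 22]
(222, 160) [0.592 0.159 0.159] [ 73 123  89]
(216, 206) [0.439 0.179 0.149] [135 136 139]
(318, 155) [ 0.627 -0.173  0.05 ] [153 154 159]
(320, 192) [ 0.498 -0.186  0.003] [197 191 190]
(386, 193) [ 0.488 -0.403  0.081] [203 198 196]
(273, 119) [ 0.751 -0.012  0.079] [110 121 165]
(159, 151) [0.65  0.411 0.005] [164 174 174]
top head 196 (array([455.7, 354.3]), array([166.9,  61.4]), 68.5) 0.0350867012399384
top handle top 61 (array([468.1, 387.2]), array([20.9, 27.6]), 0.5) 0.10978740407667686
scene head 208 (array([455.4, 360. ]), array([166.5,  60.7]), 70.2) 0.03466947540209142
scene handle top 92 (array([468.2, 391. ]), array([25.6, 31.9]), 5.1) 0.10776193193470462
top lid 3217 (array([569.2, 164.7]), array([188.5, 234.5]), 82.3)
top bar 218 (array([455.8, 179.1]), array([ 46.6, 146.4]), 0.1) [0.45054935 0.17403928 0.15500398]
scene lid 4234 (array([569.5, 166.8]), array([190.1, 232.6]), 82.2)
scene bar 285 (array([456.1, 180.6]), array([ 50.5, 146.8]), 0.1) [0.45066609 0.17589473 0.15377051]
top rim 699 (array([ 584.2, -178.7]), array([264.8, 150.8]), 4.4) 0.06251902266794662
top decktop 1294 (array([ 580.3, -176. ]), array([262.2, 144.9]), 4.5)
scene rim 1333 (array([ 582.1, -176.1]), array([268.8, 152.1]), 4.7) 0.061463346309448275
scene decktop 2706 (array([ 581. , -176.5]), array([272.7, 150.6]), 4.5)
jar (array([ 486.2, -404.8]), array([55.9, 54.4]), 80.7) 0.09317804748702097
vial (array([753.3,  -6.6]), array([34.9, 34.3]), 36.7) 0.09758406216246529
beaker (array([638.7, 396. ]), array([68.3, 70. ]), 58.9) 0.09260711042960579
jar (array([ 490. , -403.3]), array([56.1, 57.4]), 60.3) 0.09114556523617723
vial (array([758. ,  -6.7]), array([36.8, 33.2]), 64.7) 0.09487602160992759
```

View pics/c1.png

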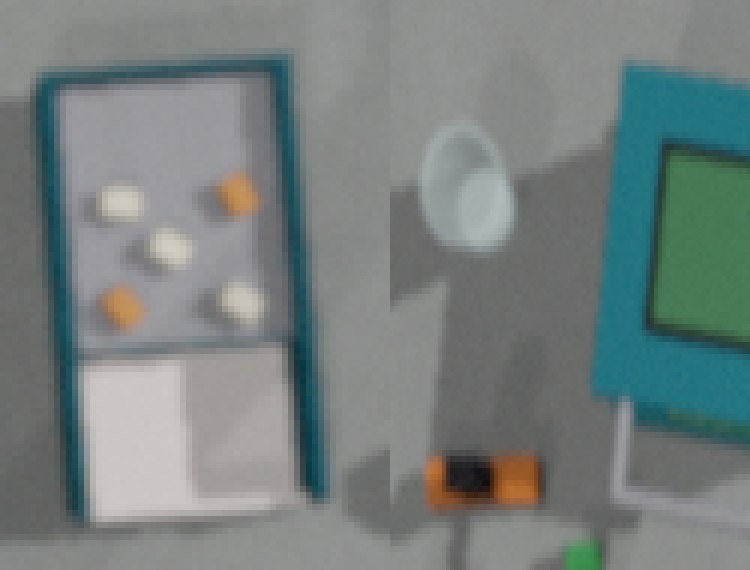

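```bash
cat > m2.py <<'E'
from m import *
print("----")
for nm,Q,a,bq,cq in(("top",P,r,g,b),("scene",Ps,rs,gs,bs)):
    m=box(Q,.42,.52,.31,.46,.02,.05)&(a>1.4*bq)&(a>100)
    print(nm,"head",m.sum(),rect(Q[m]),np.median(Q[m],0).round(4))
    # lid frame
    y=np.deg2rad(-7.7);u=np.array([np.cos(y),np.sin(y)]);v=np.array([-u[1],u[0]])
    c=np.array([.569,.165]);L=(Q[...,:2]-c)@np.stack([u,v],1)
    m=(abs(L[...,0])<.14)&(abs(L[...,1])<.11)&(Q[...,2]>.153)&(Q[...,2]<.17)&(L[...,0]>-.07)
    print(nm,"lid",rect(Q[m]),Q[m][:,2].mean())
    m=(L[...,0]<-.1)&(L[...,0]>-.2)&(abs(L[...,1])<.05)&(Q[...,2]>.14)&(Q[...,2]<.17)
    q=Q[m];f=np.polyfit(q[:,1],q[:,0],1);print(nm,"bar",m.sum(),q.mean(0),np.rad2deg(np.arctan(f[0])),np.percentile(q,[5,50,95],axis=0)[:,2])
    m=(L[...,0]<-.1)&(L[...,0]>-.2)&(abs(L[...,1])<.09)&(Q[...,2]>.14)&(Q[...,2]<.17);print(" bar y ext",L[m][:,1].min(),L[m][:,1].max())
    y=np.deg2rad(4.5);u=np.array([np.cos(y),np.sin(y)]);v=np.array([-u[1],u[0]])
    c=np.array([.551,-.1795]);L=(Q[...,:2]-c)@np.stack([u,v],1)
    for lo,hi,t in((-.12,0,"tray rim"),(0.01,.15,"deck rim")):
        m=(L[...,0]>lo)&(L[...,0]<hi)&(abs(L[...,1])<.1)&(Q[...,2]>.056)&(Q[...,2]<.068);print(nm,t,np.percentile(L[m],[1,99],axis=0).round(4))
    m=(L[...,0]>-.05)&(L[...,0]<.1)&(abs(L[...,1])<.05)&(Q[...,2]>.035)&(Q[...,2]<.05);print(nm,"edge x",np.percentile(L[m][:,0],[0,1,2,5]).round(4),"z",np.median(Q[m][:,2]))
    m=(L[...,0]>.13)&(L[...,0]<.19)&(abs(L[...,1])<.05)&(Q[...,2]>.057)&(Q[...,2]<.068);print(nm,"backrim x",np.percentile(L[m][:,0],[1,50,99]).round(4))
    m=((Q[...,2]>.05)&(L[...,0]>0)&(L[...,0]<.14)&(abs(L[...,1])<.063)).astype(np.uint8)
    n,lab=cv2.connectedComponents(m)
    for i in range(1,n):
        k=lab==i
        if k.sum()>12:print("  tab",k.sum(),L[k].mean(0).round(3),Q[k][:,2].max().round(3), L[k].max(0).round(3))
E
python3 m2.py|sed -n '/----/,$p'
```

```text
----
top head 118 (array([466.4, 387.3]), array([ 24.8, 100.2]), 2.7) [0.4656 0.3662 0.0349]
top lid (array([591.9, 161.5]), array([187.9, 186.5]), 82.4) 0.15826353683299466
top bar 109 [0.44483772 0.18316251 0.15492899] 7.514761810008148 [0.14965115 0.15540821 0.15880278]
 bar y ext -0.07134549671391681 0.07094209626732721
top tray rim [[-0.0991 -0.0764]
 [-0.0027  0.0734]]
top deck rim [[ 0.011  -0.0764]
 [ 0.1472  0.0732]]
top edge x [-0.0019 -0.0016 -0.0007  0.0016] z 0.04617416987820211
top backrim x [0.1587 0.1615 0.1653]
  tab 53 [ 0.083 -0.041] 0.066 [ 0.105 -0.028]
  tab 39 [0.084 0.031] 0.066 [0.098 0.046]
  tab 46 [0.056 0.005] 0.068 [0.076 0.018]
  tab 48 [ 0.019 -0.036] 0.07 [ 0.037 -0.022]
  tab 45 [0.022 0.034] 0.064 [0.035 0.048]
scene head 194 (array([469.2, 392.2]), array([28.8, 95.6]), 1.6) [0.477  0.3843 0.0341]
scene lid (array([592.3, 163.7]), array([190.1, 186.6]), 82.2) 0.157804163522564
scene bar 152 [0.44496534 0.18025072 0.15345318] 7.500687676219464 [0.14798292 0.15380376 0.15771121]
 bar y ext -0.06922759157809753 0.07367095976876781
scene tray rim [[-0.1022 -0.074 ]
 [-0.0008  0.0763]]
scene deck rim [[ 0.0115 -0.0738]
 [ 0.1474  0.0758]]
scene edge x [-0.0047 -0.003  -0.0018  0.0007] z 0.04607337184361149
scene backrim x [0.1562 0.1614 0.1652]
  tab 73 [0.022 0.036] 0.065 [0.034 0.048]
  tab 76 [ 0.02  -0.032] 0.064 [ 0.033 -0.018]
  tab 71 [0.055 0.006] 0.063 [0.067 0.02 ]
  tab 72 [0.084 0.033] 0.064 [0.095 0.045]
  tab 79 [ 0.084 -0.037] 0.064 [ 0.097 -0.024]
```

Emit:
arm_command([
  [0.012, 0.04, 0.005],
  [0.024, 0.08, 0.01],
  [0.036, 0.12, 0.015],
  [0.048, 0.16, 0.02],
  [0.06, 0.2, 0.02],
], hand=[0.1, 0.1, 0.1, 0.1, 0.1], twist=[0.13, 0.26, 0.39, 0.52, 0.65])

```text
time: 0.6
ee_pos: [0.259, -0.3112, 0.2516]
orientation: [2.738, 1.54, 0.0]
force: [1.0, 0.1, 0.5]
width: 0.0465
```

Emit:
arm_command([
  [0.012, 0.04, 0],
  [0.024, 0.08, 0],
  [0.036, 0.12, 0],
  [0.048, 0.16, 0],
  [0.06, 0.2, 0],
], hand=[0.1, 0.1, 0.1, 0.1, 0.1], twist=[0.12, 0.24, 0.36, 0.48, 0.59])

```text
time: 1.1
ee_pos: [0.3187, -0.1111, 0.2513]
orientation: [-2.173, -2.269, -0.0]
force: [0.4, -0.7, 0.1]
width: 0.047
```

Emit:
arm_command([
  [0.012, 0.045, 0],
  [0.024, 0.09, 0],
  [0.036, 0.135, 0],
  [0.048, 0.18, 0],
  [0.06, 0.225, 0],
], hand=[0.1, 0.1, 0.1, 0.1, 0.1], twist=[0, 0, 0, 0, 0])

```text
time: 1.6
ee_pos: [0.3787, 0.1143, 0.2513]
orientation: [2.177, 2.265, -0.0]
force: [0.3, -1.1, 0.4]
width: 0.0468
```

Emit:
arm_command([
  [0.015, 0.046, 0],
  [0.03, 0.092, 0],
  [0.045, 0.138, 0],
  [0.06, 0.184, 0],
  [0.074, 0.23, 0],
], hand=[0.1, 0.1, 0.1, 0.1, 0.1], twist=[0, 0, 0, 0, 0])

```text
time: 2.1
ee_pos: [0.4528, 0.3443, 0.2509]
orientation: [-2.177, -2.265, 0.001]
force: [0.4, -0.6, 0.5]
width: 0.0469
```

Emit:
arm_command([
  [0.015, 0.045, 0],
  [0.015, 0.045, 0],
  [0.015, 0.045, -0.04],
  [0.015, 0.045, -0.08],
  [0.015, 0.045, -0.115],
], hand=[0.1, 0.1, 0.1, 0.1, 0.1], twist=[0, 0, 0, 0, 0])

```text
time: 2.6
ee_pos: [0.4671, 0.3865, 0.1344]
orientation: [-2.178, -2.264, 0.002]
force: [0.8, 0.8, -0.7]
width: 0.0469
```

Run:
```python
from h import *
im,d,K,Rm,t=look("scene")
cv2.imwrite("pics/s1.png",cv2.resize(im[60:210,250:420,::-1],None,fx=4,fy=4,interpolation=3))
print(robot.observe()["ee_pos"],robot.observe()["force"])
```

```text
[0.46504418 0.38518075 0.12866468] [-1.10279067 -0.11583322 -5.45667141]
```

View pics/s1.png

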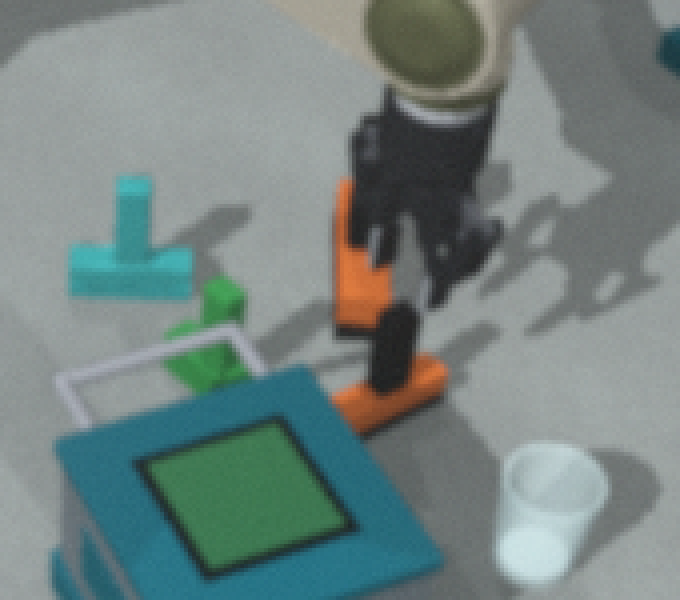

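The picture shows the open fingers, tips at (380,245) and (440,290), just above the handle top at (400,310). That looks aligned. I'll check settling before going down.

Emit:
arm_command([
  [0, 0, 0],
  [0, 0, 0],
], hand=[0.1, 0.1], twist=[0, 0])

```text
time: 2.85
ee_pos: [0.4686, 0.3874, 0.1383]
orientation: [2.177, 2.263, 0.004]
force: [-0.2, -0.5, 0.7]
width: 0.0472
```

Emit:
arm_command([
  [0, 0.002, -0.025],
  [0, 0.002, -0.05],
  [0, 0.002, -0.067],
  [0, 0.002, -0.067],
  [0, 0.002, -0.067],
], hand=[0.1, 0.1, 0.1, 0.1, -0.8], twist=[0, 0, 0, 0, 0])

```text
time: 3.35
ee_pos: [0.4687, 0.3897, 0.0714]
orientation: [2.177, 2.264, 0.005]
force: [0.6, -0.5, 0.4]
width: 0.0337
```

Emit:
arm_command([
  [0, 0, 0],
  [0, 0, 0],
  [0, 0, 0],
  [0, 0, 0],
], hand=[-0.8, -0.8, -0.8, -0.8], twist=[0, 0, 0, 0])

```text
time: 3.75
ee_pos: [0.4688, 0.3897, 0.0715]
orientation: [2.177, 2.263, 0.006]
force: [-0.4, -0.9, 7.3]
width: 0.021
```

Emit:
arm_command([
  [0, 0, 0.03],
  [0, 0, 0.07],
  [0, 0, 0.11],
  [0, 0, 0.15],
  [0, 0, 0.19],
], hand=[-0.8, -0.8, -0.8, -0.8, -0.8], twist=[0, 0, 0, 0, 0])

```text
time: 4.25
ee_pos: [0.4674, 0.389, 0.2618]
orientation: [2.178, 2.264, 0.001]
force: [0.8, 1.1, -1.9]
width: 0.0213
```

Emit:
arm_command([
  [0.01, -0.02, 0.015],
  [0.025, -0.06, 0.02],
  [0.04, -0.1, 0.02],
  [0.055, -0.14, 0.02],
  [0.07, -0.18, 0.02],
], hand=[-0.8, -0.8, -0.8, -0.8, -0.8], twist=[0, 0.01, 0.02, 0.03, 0.039])

```text
time: 4.75
ee_pos: [0.5379, 0.2076, 0.2801]
orientation: [2.132, 2.307, 0.001]
force: [0.6, 1.1, -2.1]
width: 0.0212
```

Emit:
arm_command([
  [0.014, -0.04, 0],
  [0.028, -0.08, 0],
  [0.042, -0.12, 0],
  [0.056, -0.16, 0],
  [0.07, -0.2, 0],
], hand=[-0.8, -0.8, -0.8, -0.8, -0.8], twist=[0, 0, 0, 0, 0])

```text
time: 5.25
ee_pos: [0.6079, 0.0075, 0.28]
orientation: [2.133, 2.306, 0.001]
force: [-0.1, 0.1, -1.7]
width: 0.0215
```

Emit:
arm_command([
  [0.018, -0.045, 0],
  [0.036, -0.09, 0],
  [0.054, -0.135, 0],
  [0.072, -0.181, 0],
  [0.072, -0.181, 0],
], hand=[-0.8, -0.8, -0.8, -0.8, -0.8], twist=[0, 0, 0, 0, 0])

```text
time: 5.75
ee_pos: [0.6802, -0.1779, 0.2774]
orientation: [-2.14, -2.299, 0.002]
force: [-0.1, -0.4, -2.2]
width: 0.0212
```

Emit:
arm_command([
  [0, 0, -0.02],
  [0, 0, -0.05],
  [0, 0, -0.07],
  [0, 0, -0.08],
  [0, 0, -0.08],
], hand=[-0.8, -0.8, -0.8, -0.8, -0.8], twist=[0, 0, 0, 0, 0])

```text
time: 6.25
ee_pos: [0.6794, -0.1713, 0.1986]
orientation: [-2.131, -2.305, 0.001]
force: [1.1, -0.4, -1.6]
width: 0.0212
```

```bash
cat > s.py <<'E'
from m2 import *
import sys
print("====")
y=np.deg2rad(4.5);u=np.array([np.cos(y),np.sin(y)]);v=np.array([-u[1],u[0]]);c=np.array([.551,-.1795])
for n in("scene","top"):
    im,d,K,Rm,t=look(n);Q=cloud(d,K,Rm,t);L=(Q[...,:2]-c)@np.stack([u,v],1);i=im.astype(int)
    m=(i[...,0]>1.5*i[...,1])&(i[...,0]>110)&(L[...,0]>-.1)&(L[...,0]<.2)&(abs(L[...,1])<.1)&(Q[...,2]>.072)
    q=np.c_[L[m]*1000,Q[m][:,2]]; 
    if m.sum()>20: print(n,m.sum(),rect(q),np.percentile(q[:,2],[2,50,98]))
    if n=="scene": cv2.imwrite(f"pics/{sys.argv[1]}.png",cv2.resize(im[190:330,130:300,::-1],None,fx=4,fy=4,interpolation=3))
o=robot.observe();print(o["ee_pos"],o["force"],o["orientation"],((o["ee_pos"][:2]-c)@np.stack([u,v],1)))
E
python3 s.py s2|sed -n '/====/,$p'
```

```text
====
scene 499 (array([131372.9,  -2367.7]), array([98512.2, 27242.2]), 89.4) [0.14031867 0.15996391 0.16465179]
[ 0.68011785 -0.1717482   0.2007983 ] [ 0.30802097  0.33940325 -2.2169659 ] [2.13158086e+00 2.30526250e+00 1.03938483e-03] [ 0.12932802 -0.00240256]
```

View pics/s2.png

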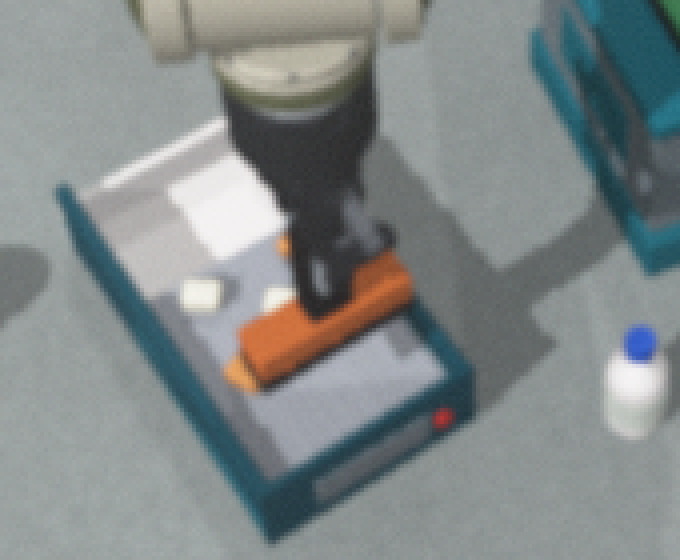

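The scraper hangs upright behind the tablets: its head runs from (240,350) to (410,280), and both cameras and TCP agree on its position. I'll lower it to just above the deck.

Emit:
arm_command([
  [0, 0, -0.03],
  [0, 0, -0.055],
  [0, 0, -0.07],
  [0, 0, -0.079],
  [0, 0, -0.08],
], hand=[-0.8, -0.8, -0.8, -0.8, -0.8], twist=[0, 0, 0, 0, 0])

```text
time: 6.85
ee_pos: [0.6799, -0.1718, 0.1194]
orientation: [2.133, 2.306, 0.0]
force: [0.0, -1.0, -1.7]
width: 0.021
```

Emit:
arm_command([
  [0, 0, 0],
  [0, 0, 0],
], hand=[-0.8, -0.8], twist=[0, 0])

```text
time: 7.05
ee_pos: [0.6803, -0.172, 0.1208]
orientation: [2.132, 2.305, 0.001]
force: [0.2, 0.4, -0.6]
width: 0.0215
```

Emit:
arm_command([
  [-0.008, -0.0006, -0.002],
  [-0.02, -0.0016, -0.002],
  [-0.032, -0.0025, -0.002],
  [-0.044, -0.0035, -0.002],
  [-0.056, -0.0044, -0.002],
], hand=[-0.8, -0.8, -0.8, -0.8, -0.8], twist=[0, 0, 0, 0, 0])

```text
time: 7.55
ee_pos: [0.6237, -0.1764, 0.1184]
orientation: [2.132, 2.305, 0.001]
force: [0.0, -0.5, -1.7]
width: 0.0215
```

Emit:
arm_command([
  [-0.012, -0.001, 0],
  [-0.024, -0.0019, 0],
  [-0.036, -0.0028, 0],
  [-0.048, -0.0038, 0],
  [-0.06, -0.0047, 0],
], hand=[-0.8, -0.8, -0.8, -0.8, -0.8], twist=[0, 0, 0, 0, 0])

```text
time: 8.05
ee_pos: [0.5639, -0.1812, 0.1185]
orientation: [2.131, 2.305, 0.001]
force: [1.0, 0.2, -0.7]
width: 0.0211
```

Emit:
arm_command([
  [-0.01, -0.0008, 0],
  [-0.02, -0.0016, 0],
  [-0.02, -0.0016, 0],
  [-0.02, -0.0016, 0],
  [-0.02, -0.0016, 0],
], hand=[-0.8, -0.8, -0.8, -0.8, -0.8], twist=[0, 0, 0, 0, 0])

```text
time: 8.55
ee_pos: [0.5442, -0.1826, 0.1174]
orientation: [2.133, 2.306, 0.0]
force: [0.7, -0.0, -1.9]
width: 0.0214
```

```bash
python3 s.py s3|sed -n '/====/,$p'
```

```text
====
scene 308 (array([-3578.6, -1745.7]), array([99187.3, 27140.5]), 88.6) [0.07254484 0.0798008  0.08458536]
[ 0.54412116 -0.18249041  0.11725555] [-1.36743168  0.41127178 -0.53625047] [2.13276068e+00 2.30653735e+00 8.28586104e-05] [-0.00709226 -0.00244148]
```

View pics/s3.png

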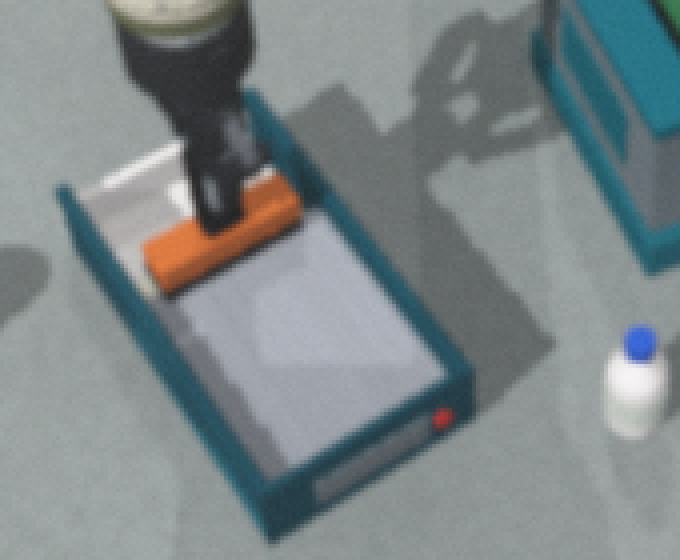

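Deck surface is clear; one cream block shows at (150,285) near the edge, so I'll lift clear and look again.

Emit:
arm_command([
  [0, 0, 0.02],
  [0, 0, 0.05],
  [0, 0, 0.08],
  [-0.03, 0.04, 0.1],
  [-0.06, 0.08, 0.11],
], hand=[-0.8, -0.8, -0.8, -0.8, -0.8], twist=[0, 0, 0, 0, 0])

```text
time: 9.15
ee_pos: [0.4867, -0.1061, 0.2275]
orientation: [2.133, 2.303, 0.001]
force: [0.7, 0.6, -1.1]
width: 0.021
```

Emit:
arm_command([
  [-0.02, 0.03, 0],
  [-0.04, 0.06, 0],
  [-0.064, 0.092, 0],
  [-0.064, 0.092, -0.01],
  [-0.064, 0.092, -0.03],
], hand=[-0.8, -0.8, -0.8, -0.8, -0.8], twist=[0, 0, 0, 0, 0])

```text
time: 9.65
ee_pos: [0.4232, -0.0138, 0.1972]
orientation: [2.129, 2.305, 0.003]
force: [0.1, 0.0, -1.7]
width: 0.0215
```

```bash
cat > t.py <<'E'
from m2 import *
import sys
print("====")
y=np.deg2rad(4.5);u=np.array([np.cos(y),np.sin(y)]);v=np.array([-u[1],u[0]]);c=np.array([.504,-.183])
ims=[]
for n in("scene","top"):
    im,d,K,Rm,t=look(n);Q=cloud(d,K,Rm,t);L=(Q[...,:2]-c)@np.stack([u,v],1);i=im.astype(int)
    # bump map in tray
    m=((Q[...,2]>.014)&(abs(L[...,0])<.045)&(abs(L[...,1])<.062)).astype(np.uint8)
    k,lab=cv2.connectedComponents(m)
    for j in range(1,k):
        a=lab==j
        if a.sum()>8: print(n,a.sum(),L[a].mean(0).round(3),L[a].min(0).round(3),L[a].max(0).round(3),"zmax",Q[a][:,2].max().round(3))
    m=(Q[...,2]>.052)&(L[...,0]>.05)&(L[...,0]<.19)&(abs(L[...,1])<.06);print(n,"on deck px",m.sum())
    r0=(slice(190,330),slice(130,300)) if n=="scene" else (slice(130,220),slice(285,360))
    ims.append(cv2.resize(im[r0][...,::-1],(400,400),interpolation=3))
cv2.imwrite(f"pics/{sys.argv[1]}.png",np.hstack(ims))
print(robot.observe()["ee_pos"])
E
python3 t.py s4|sed -n '/====/,$p'
```

```text
====
scene 45 [0.026 0.046] [0.014 0.037] [0.045 0.057] zmax 0.044
scene 200 [ 0.026 -0.012] [ 0.009 -0.06 ] [0.045 0.032] zmax 0.048
scene on deck px 3
top 122 [ 0.024 -0.015] [ 0.01  -0.061] [0.043 0.034] zmax 0.044
top 20 [0.024 0.046] [0.016 0.039] [0.031 0.054] zmax 0.039
top on deck px 63
[ 0.42188945 -0.01400097  0.19474814]
```

View pics/s4.png

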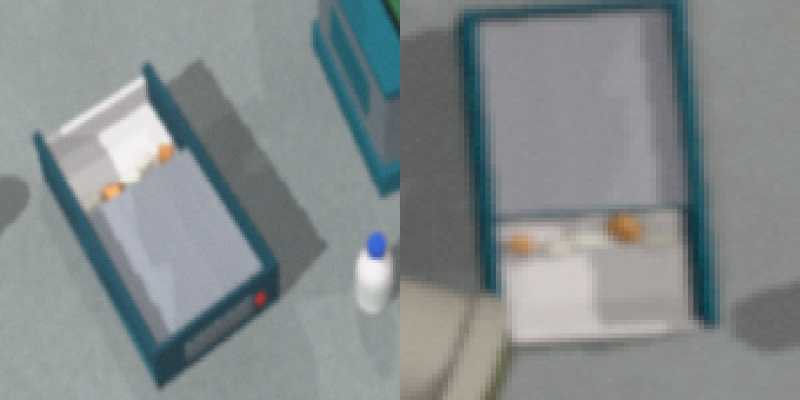

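All five tablets lie in a row in the tray just past the deck's edge (top view, (520,243) to (660,235)), and the deck is empty. Now I'll put the scraper down in front on free bench.

Emit:
arm_command([
  [0, 0, -0.03],
  [0, 0, -0.06],
  [0, 0, -0.09],
  [0, 0, -0.105],
  [0, 0, -0.115],
], hand=[-0.8, -0.8, -0.8, -0.8, -0.8], twist=[0, 0, 0, 0, 0])

```text
time: 10.25
ee_pos: [0.423, -0.0147, 0.0805]
orientation: [-2.133, -2.305, 0.001]
force: [0.2, 0.3, -1.2]
width: 0.0214
```

Emit:
arm_command([
  [0, 0, 0],
  [0, 0, 0],
  [0, 0, 0],
], hand=[-0.8, -0.8, -0.8], twist=[0, 0, 0])

```text
time: 10.55
ee_pos: [0.4232, -0.0145, 0.0821]
orientation: [2.132, 2.305, 0.001]
force: [-0.1, 0.3, -1.4]
width: 0.0211
```

Emit:
arm_command([
  [0, 0, -0.004],
  [0, 0, -0.008],
  [0, 0, -0.01],
  [0, 0, -0.01],
  [0, 0, -0.01],
], hand=[-0.8, -0.8, -0.8, -0.8, -0.8], twist=[0, 0, 0, 0, 0])

```text
time: 11.05
ee_pos: [0.4226, -0.0143, 0.0715]
orientation: [2.133, 2.306, -0.0]
force: [-2.1, -1.7, 4.9]
width: 0.0213
```

Emit:
arm_command([
  [0, 0, 0],
  [0, 0, 0],
  [0, 0, 0],
  [0, 0, 0],
  [0, 0, 0],
], hand=[-0.2, 0.1, 0.2, 0.2, 0.2], twist=[0, 0, 0, 0, 0])

```text
time: 11.55
ee_pos: [0.4226, -0.0142, 0.0713]
orientation: [-2.133, -2.306, 0.0]
force: [0.1, 1.0, -0.8]
width: 0.0512
```

Emit:
arm_command([
  [0, 0, 0.02],
  [0, 0, 0.05],
  [0, 0, 0.09],
  [0, 0, 0.13],
  [0, 0, 0.16],
], hand=[0.2, 0.2, 0.2, 0.2, 0.2], twist=[0, 0, 0, 0, 0])

```text
time: 12.05
ee_pos: [0.4227, -0.0142, 0.2337]
orientation: [2.132, 2.305, 0.002]
force: [0.2, -0.9, 0.3]
width: 0.0516
```

Run:
```python
from h import *
im,d,K,Rm,t=look("scene");Q=cloud(d,K,Rm,t)
for lo,hi in((.025,.045),(.1,.12)):
    m=(abs(Q[...,0]-.42)<.08)&(abs(Q[...,1]+.0)<.09)&(Q[...,2]>lo)&(Q[...,2]<hi)
    print(m.sum(),np.median(Q[m],0).round(4),cv2.minAreaRect((Q[m][:,:2]*1000).astype(np.float32)))
a=cv2.resize(im[60:330,100:420,::-1],None,fx=2.2,fy=2.2,interpolation=3)
cv2.imwrite("pics/s5.png",a);print(robot.observe()["ee_pos"],robot.observe()["width"])
```

```text
300 [ 0.4313 -0.0131  0.0342] ((438.53717041015625, 19.217926025390625), (167.97567749023438, 67.18387603759766), 68.89894104003906)
93 [ 0.428  -0.0132  0.1093] ((449.66510009765625, 33.36333465576172), (138.02072143554688, 31.411317825317383), 61.405982971191406)
[ 0.42425135 -0.01468655  0.23752376] 0.0512496286931247
```

View pics/s5.png

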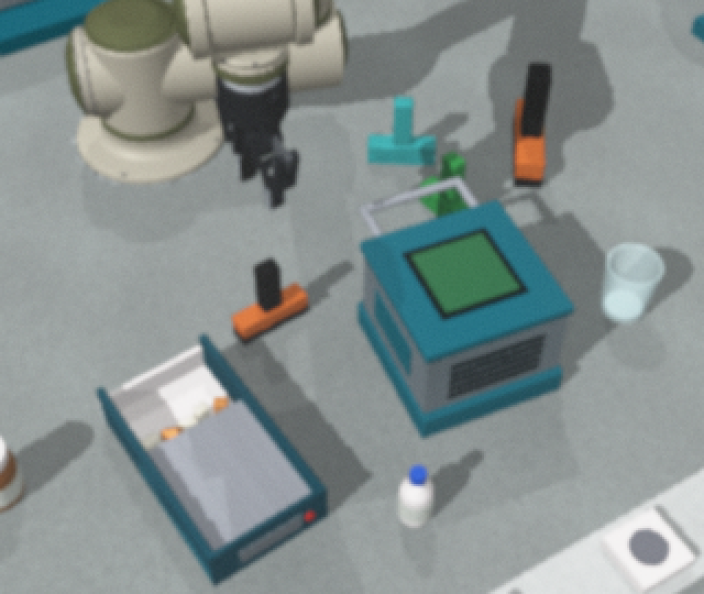

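Scraper stands upright on the bench at (270,300), head top 34 mm and handle top 109 mm high; the tablets are in the tray. Next, the lid bar.

Emit:
arm_command([
  [0.005, 0.045, 0],
  [0.01, 0.09, 0],
  [0.015, 0.135, 0],
  [0.022, 0.18, 0],
  [0.022, 0.196, 0],
], hand=[0, 0, 0, 0, 0], twist=[-0.07, -0.14, -0.211, -0.211, -0.211])

```text
time: 12.6
ee_pos: [0.4445, 0.185, 0.2309]
orientation: [-2.361, -2.072, -0.0]
force: [-0.1, -1.6, 0.4]
width: 0.043
```

Emit:
arm_command([
  [0, 0, 0],
  [0, 0, 0],
  [0, 0, 0],
], hand=[0, 0, 0], twist=[0, 0, 0])

```text
time: 12.9
ee_pos: [0.4446, 0.1808, 0.2312]
orientation: [2.365, 2.067, -0.0]
force: [0.2, -0.3, 0.5]
width: 0.0424
```

Emit:
arm_command([
  [0, 0, -0.03],
  [0, 0, -0.06],
  [0, 0, -0.085],
  [0, 0, -0.1],
  [0, 0, -0.101],
], hand=[0, 0, 0, 0, 0], twist=[0, 0, 0, 0, 0])

```text
time: 13.4
ee_pos: [0.4439, 0.1806, 0.1289]
orientation: [-2.364, -2.066, 0.005]
force: [0.3, -0.2, 1.2]
width: 0.0428
```

Emit:
arm_command([
  [0, 0, 0],
  [0, 0, 0],
  [0, 0, 0],
  [0, 0, 0],
  [0, 0, 0],
], hand=[-0.9, -0.9, -0.9, -0.9, -0.9], twist=[0, 0, 0, 0, 0])

```text
time: 13.9
ee_pos: [0.4421, 0.1818, 0.1313]
orientation: [-2.362, -2.067, 0.006]
force: [-12.8, 0.0, 10.2]
width: 0.0102
```

Emit:
arm_command([
  [-0.0014, -0.0001, 0.0106],
  [-0.0004, -0.0002, 0.0211],
  [0.0011, -0.0004, 0.0315],
  [0.003, -0.0007, 0.0419],
  [0.0054, -0.001, 0.0522],
], hand=[-0.9, -0.9, -0.9, -0.9, -0.9], twist=[0, 0, 0, 0, 0])

```text
time: 14.4
ee_pos: [0.4491, 0.1808, 0.1835]
orientation: [-2.363, -2.068, 0.003]
force: [-6.4, 1.2, -2.2]
width: 0.0099
```

Emit:
arm_command([
  [0.0028, -0.0004, 0.0102],
  [0.006, -0.0008, 0.0202],
  [0.0097, -0.0013, 0.0301],
  [0.0139, -0.0019, 0.0398],
  [0.0184, -0.0025, 0.0493],
], hand=[-0.9, -0.9, -0.9, -0.9, -0.9], twist=[0, 0, 0, 0, 0])

```text
time: 14.9
ee_pos: [0.4667, 0.1784, 0.2329]
orientation: [-2.362, -2.067, 0.005]
force: [-10.3, 1.6, 1.3]
width: 0.0098
```

Emit:
arm_command([
  [0.0049, -0.0007, 0.0093],
  [0.0102, -0.0014, 0.0184],
  [0.016, -0.0022, 0.0273],
  [0.022, -0.003, 0.0359],
  [0.0285, -0.0039, 0.0442],
], hand=[-0.9, -0.9, -0.9, -0.9, -0.9], twist=[0, 0, 0, 0, 0])

```text
time: 15.4
ee_pos: [0.4947, 0.1746, 0.2782]
orientation: [-2.361, -2.068, 0.004]
force: [-16.9, -0.2, 9.2]
width: 0.01
```

Emit:
arm_command([
  [0.0063, -0.0009, 0.0083],
  [0.013, -0.0019, 0.0164],
  [0.0199, -0.0029, 0.0241],
  [0.0277, -0.004, 0.0311],
  [0.0359, -0.0051, 0.0378],
], hand=[-0.9, -0.9, -0.9, -0.9, -0.9], twist=[0, 0, 0, 0, 0])

```text
time: 15.9
ee_pos: [0.5318, 0.1695, 0.3169]
orientation: [-2.363, -2.069, -0.001]
force: [-11.2, 1.2, 9.4]
width: 0.0096
```

Emit:
arm_command([
  [0, 0, 0],
  [0, 0, 0],
  [0, 0, 0],
  [0, 0, 0],
  [0, 0, 0],
], hand=[-0.9, -0.9, -0.9, -0.9, -0.9], twist=[0, 0, 0, 0, 0])

```text
time: 16.4
ee_pos: [0.5316, 0.1695, 0.3168]
orientation: [2.363, 2.069, 0.002]
force: [-10.6, 1.1, 10.0]
width: 0.0097
```

```bash
python3 - <<'E'
from h import *
o=robot.observe();print(o["ee_pos"],o["force"],o["width"],o["time"],abs(o["joint_vel"]).max())
ims=[]
y=np.deg2rad(-7.7);u=np.array([np.cos(y),np.sin(y)]);v=np.array([-u[1],u[0]]);h=np.array([.4449,.1817])+.242*u-np.array([.001,0])
for n in("scene","top"):
    im,d,K,Rm,t=look(n);Q=cloud(d,K,Rm,t);L=(Q[...,:2]-h)@np.stack([u,v],1);i=im.astype(int)
    m=(L[...,0]<-.02)&(L[...,0]>-.12)&(abs(L[...,1])<.09)&(Q[...,2]>.16)&(i[...,1]>1.2*i[...,0])
    p=np.polyfit(L[m][:,0],Q[m][:,2],1);print(n,m.sum(),"lid slope deg",np.degrees(np.arctan(p[0])))
    if n=="scene":ims.append(cv2.resize(im[60:330,60:420,::-1],None,fx=2.2,fy=2.2,interpolation=3))
e=o["ee_pos"];l=(e[:2]-h)@np.stack([u,v],1);print(l,np.degrees(np.arctan2(e[2]+.019-.141,-l[0]))-np.degrees(np.arctan2(8,242)))
cv2.imwrite("pics/s6.png",ims[0])
E
python3 t.py s7|sed -n '/====/,$p'
```

```text
[0.53163411 0.16953303 0.31683736] [-10.64746113   1.10024456   9.98654286] 0.009654435845517529 16.4 0.002593683921734269
scene 4095 lid slope deg -48.47018583424274
top 588 lid slope deg -53.03034986458436
[-0.15342677 -0.0003021 ] 49.88757128596563
====
scene 248 [ 0.026 -0.001] [ 0.009 -0.057] [0.045 0.056] zmax 0.047
scene on deck px 5
top 145 [ 0.024 -0.007] [ 0.012 -0.06 ] [0.044 0.054] zmax 0.044
top on deck px 63
[0.53164825 0.16953081 0.31682975]
```

View pics/s6.png

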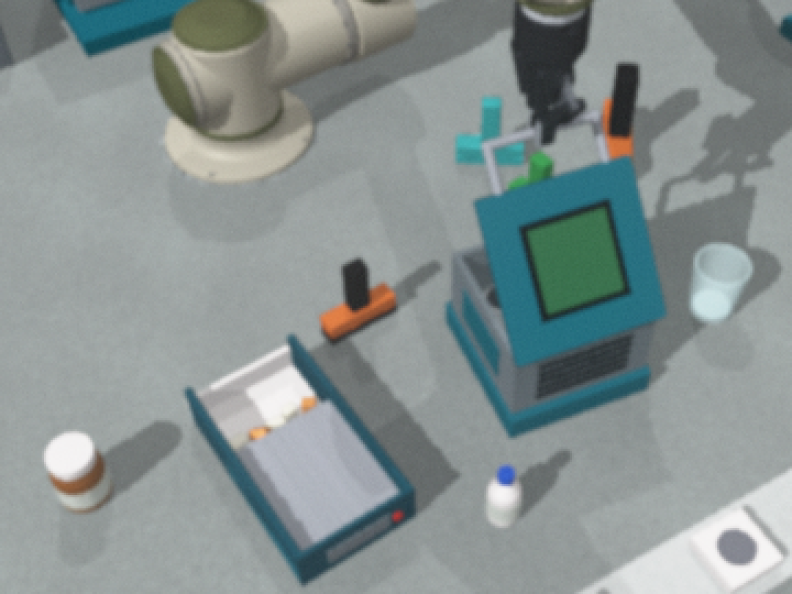

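The lid is held open at the bar (540,125), the scraper stands at (355,300), and the tablets are in the tray. Kinematics gives 49.9° and the image fits 48.5° and 53°; the arm is steady. Handing in.

```bash
python3 -c "
from rig import robot
robot.job_done()
print(robot.observe())"
```

```text
the job is handed in; nothing more can be done
the job is handed in; nothing more can be done
```

The job is handed in. All five tablets are in the catch tray, the scraper stands upright on free bench in front of the deck, and the arm is holding the lid by its bar at about 50°.

What the last checks before handing in showed:
- **Lid angle:** the arm's position puts it at 49.9°. Fitting the lid's slope in the camera depth gave 48.5° from the scene camera and 53.0° from the top camera. These disagree a little, but all are within the allowed 45 to 55°.
- **Holding steady:** the highest joint speed was 0.003 rad/s, with about 15 N between gripper and bar.
- **Tablets:** none are left on the deck; all five lie in the tray against the deck's face. Their highest measured points, at most 47 mm above the bench including depth noise, should put the centres below the 42 mm limit. I did not measure each tablet's height separately.
- **Scraper:** its head top and handle top measured 34 and 109 mm above the bench, as they should for a standing scraper. It is now at about (0.42, -0.01) m, not where it started.
- **Jar, bottle and beaker:** the pictures show them where they stood. I did not measure them again at the end.

The top camera also counted 63 "on deck" points, both after the sweep and at the end. The pictures show the deck empty, so I took these for rim or edge points.

The robot's clock read about 16.5 s of the 70 s allowed. Handing in gave no verdict.

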